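# Park the sweet mould in the pouring jig

## Task

Push the long white sweet mould along the bench, without lifting it, until one long side lies flat against the long aluminium fence of the pouring jig and its right-hand end (seen from the robot) is up against the jig's end stop, and slide the steel keeper along the fence until it bears on the mould's other end, so that the mould is boxed in. Leave the square mould and the other things on the bench where they are, and take the hand away at the end.

Things in the scene. Friction and masses are not known exactly. Their poses are not given: they have to be found in the camera images.
- mould: The long white rigid sweet mould, loose, a 2 by 4 grid of round cavities: 80 mm (its x) by 160 mm (its y) by 22 mm high, roughly 0.17 to 0.35 kg. Origin at the centre of its underside, z up. It starts between the robot and the fence, a few centimetres short of the fence and of the end stop, askew by up to about 0.35 rad to the fence.
- jig: The fixed aluminium jig, an L of bars 22 mm wide, 26 mm high on the bench. Origin on the bench at the foot of the fence's inner face (towards the robot): that face is x = 0, from y = -162 to +275 mm; x points away from the robot, y along the fence to the left. The end stop at the right reaches out to x = -90 mm, its inner face is y = -140 mm. Mould home: centre at x = -40, y = -60 mm.
- keeper (a joint): The steel keeper's position along the fence in m, 0 to 0.215, growing to the right (towards the end stop, the jig's -y). It stays where it is left and drags with about 1.5 N. At 0 its face towards the end stop is at y = +210 mm of the jig; at 0.190 it touches a mould that is home. Starts at 0 to 0.04, left of the mould.
- keeper_back (a point): Centre of the keeper's back, the flat face to push on (it looks to the left, the jig's +y). The keeper's arm is a block sticking out from the fence towards the robot: 75 mm long (jig x = -75 to 0), 20 mm thick along the fence, from 3 to 40 mm above the bench; this point is 21.5 mm above the bench and in the middle of the arm's length.
- square_mould: Bystander: the square white mould, 100 by 100 by 22 mm with 3 by 3 cavities, right of the jig and nearer the robot. Origin at the centre of its underside.
- spice_jar_mid (a point): Bystander: small glass jar with steel lid, 48 mm diameter, 70 mm high, at the near left. Point on its axis 35 mm above the bench.
- flavour_bottle_mid (a point): Bystander: small amber bottle, 38 mm diameter, 85 mm high, standing left of the keeper. Point on its axis 35 mm above the bench.
- colour_bottle_mid (a point): Bystander: small amber bottle, 38 mm diameter, 85 mm high, behind the fence. Point on its axis 35 mm above the bench.
- cup_mid (a point): Bystander: open steel cup, 72 mm across, 60 mm high, behind the fence. Point on its axis 35 mm above the bench.
- syrup_tin_mid (a point): Bystander: aluminium tin, 66 mm diameter, 80 mm high, right of the end stop. Point on its axis 35 mm above the bench.
- spatula_grip (a point): Bystander: spatula lying on the bench at the near right. Point on its handle.
Things that resemble listed ones, but are neither listed nor needed, are in the scene too. What is shaped like the mould but orange or yellow is not meant.

How it is judged:
By the outcome, as a careful person would: the job done as asked, in the order asked, and still so for the second after the job is handed in, with the robot touching nothing.
It also fails if it takes over 48 s, if anything falls off the work surface, if the arm or the gripper's body presses on something with over 40 N, if the wrist force passes 120 N, or if a joint passes its speed limit or range.

## Robot

A 6-joint arm with a two-finger parallel gripper is mounted at the origin on the work surface. World frame = base frame: x ahead of the robot, y to its left, z up, the work surface at z = 0. Lengths are in m, angles in rad, forces in N, time in s.
With the tool pointing down it reaches from about 0.35 to 0.925 m from the base axis. Payload 6.4 kg.
Tool frame: the origin (TCP) lies on the mounting face of the last link; the fingertips stand 199 mm ahead of it and the grasp point (between the pads) lies 180 mm ahead of it (robot.tcp_to_grasp is the distance from the TCP to the grasp point, in m); z points along the fingers, y is the line along which they close (so a half turn about z gives the same grasp; the last joint's range is limited). The gripper opens to 94 mm and grips with 3 to 60 N. Pads are 16 mm wide; open, the fingers measure 119 mm over their backs; the gripper's body (75 mm by 177 mm) begins 78 mm behind the grasp point.
Start: joints at [1.087, 0.245, 1.558, -0, 1.339, -0.174], TCP at [0.198, 0.619, 0.405] pointing down, gripper open.
Joint ranges: [-3.13, 3.13], [-1.02, 2.26], [0.13, 2.54], [-0.95, 4.09], [0.21, 2.88], [-2.74, 2.74]. Speed limits (rad/s): [2.57, 2.57, 3.14, 3.14, 3.14, 3.14].

## Interface

Orientations are given as a rotation vector (axis times angle).
In Python, from workcell import robot gives the robot as it stands. The module is installed in compiled form; this text tells all that it offers. Calls block until the motion is done:
- robot.move_to(position, orientation): joint-space move of the TCP to a pose.
- robot.servo_line(position, attitude=None, rate=0.15): straight line of the TCP; attitude=None keeps the orientation; rate is the mean speed in m/s.
- robot.goto_joints(angles): joint-space move.
- robot.grip(opening): opening from 0.0 (shut) to 1.0 (fully open); the grip force is fixed at half the most; returns when the fingers have stopped.
- robot.wait(seconds).
- robot.inverse_kinematics(position, orientation): joint angles nearest the present ones, or None.
- robot.read_state(): the state.
- robot.grab_frame(name): name is "side" or "top" or "wrist"; returns a dict with "pixels" (420x560x3 uint8, red, green, blue), "fovy" (degrees; the focal length in pixels is half the picture's height over the tangent of half this angle, whatever the lens; pixels are square), "cx", "cy" (the principal point, pixels), "k1" (the pictures are not rectified: a ray, as slopes to the right and down, at radius r is drawn at 1 + k1 r^2 times it, then the intrinsics apply), "rvec" (rotation vector, rad) and "tvec" (3), from world to camera coordinates, as OpenCV has them. Camera axes: x right, y down, z forward; pixel columns grow to the right and rows downward; lengths in m; the calibration is good to about 2 mm. A picture is of the moment at which its call begins. There is no depth.
A pose or a line that the arm cannot do raises robot.MotionError and nothing moves.
- robot.job_done(): hands the job in; it is judged then, once.
The state is a dict: "time_s": time; "joint_positions": joint angles; "joint_velocities": joint speeds; "effort": joint torques, N m; "ee_pos": TCP position; "eef_rot": TCP orientation; "wrist_force": force on the tool from outside, world axes, zero at the start; "moment": the same for the moment, N m; "finger_gap": opening from 0.0 (shut) to 1.0 (fully open); "grip_force": force on a finger pad.
Only numpy, scipy, OpenCV 4.12 (cv2) and the standard library are available. Lean on these libraries where they do the work, as an engineer would, in place of code of your own. Each camera call takes 0.05 s, during which the arm holds its last target. There are 200 camera calls.

## Working session

There is one attempt and no reset: what is moved stays moved. The work goes in short steps, each a Python script; the robot and the scene stay as the last script left them, time stands still between calls to the robot, and variables do not carry over. Pictures are saved under pics/ and viewed, at most 10 in all, crops included, and the job is handed in when it is done.

```bash
mkdir -p pics
cat > h.py <<'E'
import numpy as np, cv2
from workcell import robot
def K(f):
    h,w=f["pixels"].shape[:2]; F=h/2/np.tan(np.radians(f["fovy"])/2)
    return np.array([[F,0,f["cx"]],[0,F,f["cy"]],[0,0,1]]), np.array([f["k1"],0,0,0,0.])
def ray(f,uv,z):
    k,d=K(f); p=cv2.undistortPoints(np.array(uv,float).reshape(-1,1,2),k,d).reshape(-1,2)
    R=cv2.Rodrigues(np.array(f["rvec"],float))[0]; t=np.array(f["tvec"],float)
    c=-R.T@t; v=np.c_[p,np.ones(len(p))]@R
    return c+v*((z-c[2])/v[:,2])[:,None]
def proj(f,P):
    k,d=K(f); return cv2.projectPoints(np.array(P,float).reshape(-1,1,3),np.array(f["rvec"],float),np.array(f["tvec"],float),k,d)[0].reshape(-1,2)
def snap(n,path,crop=None,s=1):
    f=robot.grab_frame(n); im=f["pixels"][:,:,::-1]
    if crop: x0,y0,x1,y1=crop; im=im[y0:y1,x0:x1]
    cv2.imwrite(path,cv2.resize(im,None,fx=s,fy=s,interpolation=cv2.INTER_CUBIC)); return f
E
python3 - <<'E'
from h import *
import pickle
for n in("top","side"):
    f=snap(n,f"pics/{n}0.png",s=1.4); pickle.dump(f,open(n+".pkl","wb"))
    print(n,{k:v for k,v in f.items() if k!="pixels"})
print(robot.read_state())
E
```

```text
top {'fovy': 45.418671054368296, 'cx': 282.48892223559176, 'cy': 219.2424774867596, 'k1': -0.11159345712437789, 'rvec': array([ 2.16701132, -2.22777919,  0.05423467]), 'tvec': array([-0.02126957,  0.51200605,  1.67983693])}
side {'fovy': 54.59575556914489, 'cx': 278.27913616202403, 'cy': 208.53894632818114, 'k1': -0.06360731731104548, 'rvec': array([ 0.5264781 , -2.71284845,  1.13717577]), 'tvec': array([0.48429878, 0.21577852, 0.93816263])}
{'time_s': 0.1, 'joint_positions': array([ 1.08689201e+00,  2.45710389e-01,  1.55891188e+00,  4.23922877e-06,
        1.33871780e+00, -1.74132964e-01]), 'joint_velocities': array([-1.41898843e-03, -1.07610100e-03, -3.79670449e-03,  6.71076896e-04,
       -4.08551818e-04, -8.25659188e-05]), 'effort': array([-6.70776863e-04, -4.16915452e+01, -3.15526056e+01,  6.87514152e-02,
        3.09666165e-02, -5.44910029e-05]), 'ee_pos': array([0.19806011, 0.6188655 , 0.40366628]), 'eef_rot': array([-4.84558177e-01, -3.10342218e+00,  2.59504091e-03]), 'wrist_force': array([-0.1120159 , -0.18670474,  0.44483975]), 'moment': array([ 0.01916667, -0.00767982, -0.01772474]), 'grip_force': 0.0, 'finger_gap': 0.9994806945408868}
```

View pics/top0.png

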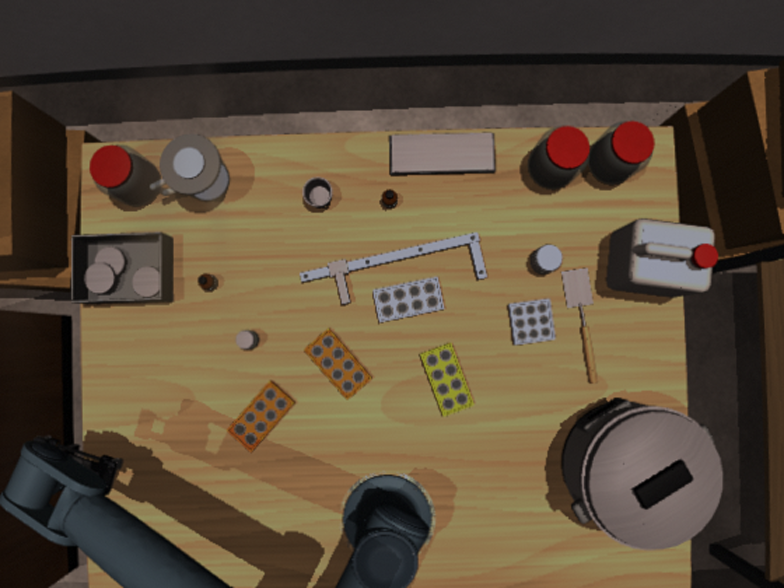

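View pics/side0.png

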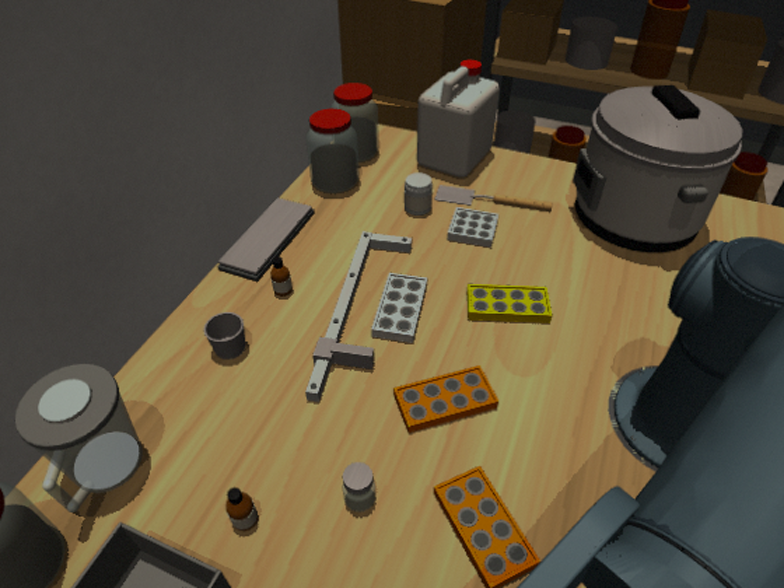

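Candidates for the long mould (px in the 1.4x top view) are white 2x4 at (408,299), orange at (338,362) and (262,415), yellow at (446,379), and the square white 3x3 at (531,322). I choose the white 2x4 beside the fence. The fence runs from (302,277) to (478,238), the end stop is at (481,277), and the keeper arm is at (343,285). I'll check this in a close crop.

Run:
```python
import cv2,pickle
f=pickle.load(open("top.pkl","rb")); im=f["pixels"][155:240,205:355,::-1]
cv2.imwrite("pics/c1.png",cv2.resize(im,None,fx=5.3,fy=5.3,interpolation=cv2.INTER_CUBIC))
```

```text
(no output)
```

View pics/c1.png

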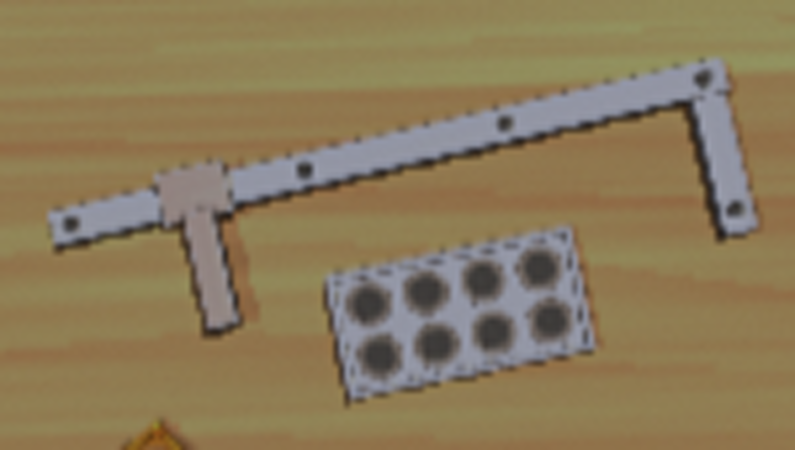

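```bash
cat > m.py <<'E'
from h import *
def P(c,z,f,o=(205,155),s=5.3): return ray(f,(np.array(c,float)+.5)/s-.5+np.array(o),z)[:,:2]
E
python3 - <<'E'
from m import *; import pickle
f=pickle.load(open("top.pkl","rb"))
h=P([(70,223),(304,170),(505,123),(703,78),(735,208)],.026,f)
print("holes",h.round(4), [np.linalg.norm(h[i+1]-h[i]).round(4) for i in range(4)])
d=h[3]-h[0]; u=-d/np.linalg.norm(d) # +y jig
xj=np.array([u[1],-u[0]]); print("u",u,"xj",xj,"yaw",np.arctan2(xj[1],xj[0]))
J=lambda p:np.c_[(p-h[3])@xj+.011,(p-h[3])@u-.151]
print("fence end,outer corner,stop tip",J(P([(50,212),(56,240),(724,60),(720,235),(756,228),(692,97)],.026,f)).round(4))
m=P([(327,274),(572,228),(595,350),(349,402)],.022,f)
print("mould",m.round(4),"sizes",[np.linalg.norm(m[i]-m[i-1]).round(4) for i in range(4)])
print("mould jig",J(m).round(4),J(m.mean(0)[None]),m.mean(0))
print("keeper jig",J(P([(204,334),(241,325),(157,175),(228,162),(183,210),(214,207)],.040,f)).round(4))
ho=h[3]-.011*xj+.151*u; print("jig origin",ho)
# others
o=lambda c,z:ray(f,np.array(c)/1.4,z)[:,:2]
print("sq, jar, bottle, tin",J(o([(531,322)],.022)),J(o([(247,339)],.07)),J(o([(207,281)],.085)),J(o([(547,258)],.08)))
E
```

```text
holes [[ 0.5925  0.1797]
 [ 0.6219  0.0305]
 [ 0.6484 -0.0977]
 [ 0.6738 -0.2245]
 [ 0.5903 -0.2419]] [np.float64(0.1521), np.float64(0.1309), np.float64(0.1293), np.float64(0.0853)]
u [-0.19741879  0.98031924] xj [0.98031924 0.19741879] yaw 0.198724189253749
fence end,outer corner,stop tip [[ 0.0207  0.2722]
 [ 0.0025  0.2723]
 [ 0.0193 -0.1667]
 [-0.0889 -0.1384]
 [-0.0897 -0.1617]
 [ 0.0007 -0.1413]]
mould [[ 0.5558  0.0178]
 [ 0.5807 -0.1383]
 [ 0.5029 -0.1505]
 [ 0.4743  0.006 ]] sizes [np.float64(0.0823), np.float64(0.1581), np.float64(0.0788), np.float64(0.1591)]
mould jig [[-0.0569  0.1098]
 [-0.0633 -0.0482]
 [-0.142  -0.0448]
 [-0.1391  0.1143]] [[-0.10032014  0.0327705 ]] [ 0.52843724 -0.06628163]
keeper jig [[-0.0778  0.193 ]
 [-0.0775  0.1691]
 [ 0.0265  0.1998]
 [ 0.0244  0.1544]
 [ 0.0013  0.1887]
 [-0.0013  0.1693]]
jig origin [ 0.63325251 -0.07860211]
sq, jar, bottle, tin [[-0.21994797 -0.24266222]] [[-0.10903056  0.42154281]] [[0.04291559 0.48135297]] [[-0.082205   -0.30309089]]
```

All sizes agree with the given ones: fence hole line straight, stop at -0.140, mould 0.159 x 0.080, keeper joint ≈ 0.04. First I push the long side with the open fingers, giving two contacts, until it meets the fence.

```bash
cat >> m.py <<'E'
from scipy.spatial.transform import Rotation as Ro
O=np.array([.63325,-.0786]); U=np.array([-.19742,.98032]); X=np.array([.98032,.19742])
def W(x,y,z): return np.r_[O+x*X+y*U,z]
def rot(yd):
    y=np.r_[yd,0]; z=np.array([0,0,-1.]); return Ro.from_matrix(np.c_[np.cross(y,z),y,z]).as_rotvec()
def F():
    s=robot.read_state(); w=s["wrist_force"][:2]; return np.array([w@X,w@U])
def pos():
    p=robot.read_state()["ee_pos"]; d=p[:2]-O; return np.r_[d@X,d@U,p[2]]
def press(p0,d,n,step,thr,rate=.03):
    """steps from p0 along jig dir d until the opposing force exceeds thr"""
    b=F(); p=np.array(p0,float); d=np.array(d,float)
    for i in range(n):
        p[:2]+=step*d; robot.servo_line(W(*p),rate=rate); f=-(F()@d)
        if f>thr: break
    print("stopped after",i+1,"cmd",p.round(4),"act",pos().round(4),"f",F().round(1),"t",robot.read_state()["time_s"]); return p
E
python3 - <<'E'
from m import *
qs=[]
for nm,yd in (("A+",U),("A-",-U),("B+",X),("B-",-X)):
    print(nm,[np.round(q,2) if (q:=robot.inverse_kinematics(W(x,y,z),rot(yd))) is not None else None for x,y,z in((-.172,.033,.206),(-.0375,.25,.206))])
robot.move_to(W(-.172,.033,.30),rot(U))
robot.servo_line(W(-.172,.033,.206),rate=.2)
f0=F(); print("t",robot.read_state()["time_s"],f0,pos())
robot.servo_line(W(-.105,.033,.206),rate=.05); print(F())
p=press((-.105,.033,.206),(1,0),20,.0015,8)
E
```

```text
A+ [array([-0.42,  0.11,  2.13, -0.  ,  0.9 , -2.19]), array([ 0.08,  0.33,  1.87, -0.  ,  0.95, -1.69])]
A- [array([-0.42,  0.11,  2.13, -0.  ,  0.9 ,  0.95]), array([ 0.08,  0.33,  1.87, -0.  ,  0.95,  1.46])]
B+ [array([-0.42,  0.11,  2.13, -0.  ,  0.9 , -0.62]), array([ 0.08,  0.33,  1.87, -0.  ,  0.95, -0.11])]
B- [array([-0.42,  0.11,  2.13, -0.  ,  0.9 ,  2.53]), None]
t 3.375 [-0.05632611 -0.91822457] [-0.17153061  0.03292873  0.20658343]
[0.99294176 0.34379617]
stopped after 11 cmd [-0.0885  0.033   0.206 ] act [-0.0896  0.0329  0.2059] f [-11.7  -0.9] t 7.6167
```

Run:
```python
from m import *
robot.servo_line(W(-.11,.033,.206),rate=.15)
robot.servo_line(W(-.11,.033,.27),rate=.25)
robot.grip(0.4)
robot.move_to(W(-.042,.141,.27),rot(X))
robot.servo_line(W(-.042,.141,.206),rate=.15)
print("t",robot.read_state()["time_s"],F(),pos())
robot.servo_line(W(-.042,.045,.206),rate=.06); print(F())
p=press((-.042,.045,.206),(0,-1),20,.0015,8)
snap("top","pics/t2.png",(205,155,355,240),5.3)
```

```text
t 11.4667 [ 0.29052334 -0.09574945] [-0.04175135  0.14083698  0.20634677]
[-0.30810794  0.93819564]
stopped after 13 cmd [-0.042   0.0255  0.206 ] act [-0.0419  0.0272  0.206 ] f [-0.5 11.7] t 16.4667
```

View pics/t2.png

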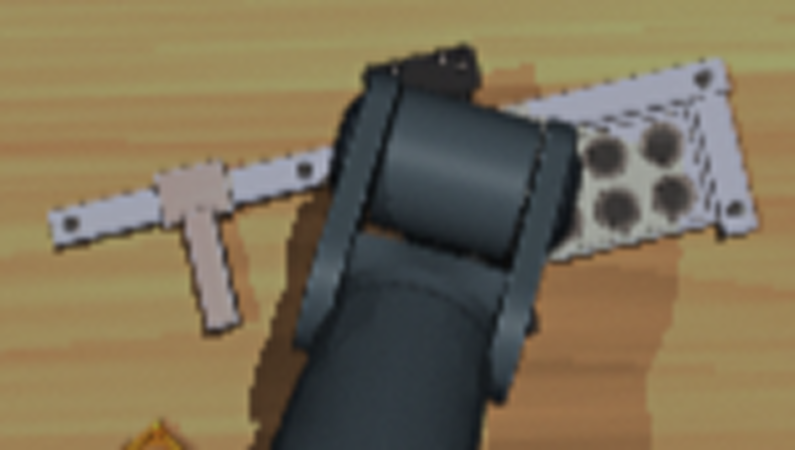

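The mould is against the stop: its right end meets the bar at px (715,165) and its far edge lies along the fence. I'll re-press it lightly onto the fence, then slide the keeper.

Run:
```python
from m import *
robot.servo_line(W(-.042,.05,.206),rate=.15)
robot.servo_line(W(-.042,.05,.27),rate=.25)
robot.grip(1.0)
robot.move_to(W(-.125,-.06,.25),rot(U))
robot.servo_line(W(-.125,-.06,.206),rate=.15)
robot.servo_line(W(-.098,-.06,.206),rate=.08)
p=press((-.098,-.06,.206),(1,0),10,.0015,8)
robot.servo_line(W(-.125,-.06,.206),rate=.15)
robot.servo_line(W(-.125,-.06,.27),rate=.25)
robot.grip(0.4)
robot.move_to(W(-.0375,.225,.27),rot(X))
robot.servo_line(W(-.0375,.225,.208),rate=.15)
print("t",robot.read_state()["time_s"],F(),pos())
robot.servo_line(W(-.0375,.065,.208),rate=.08); print(F())
p=press((-.0375,.065,.208),(0,-1),20,.0015,9)
```

```text
stopped after 6 cmd [-0.089 -0.06   0.206] act [-0.0899 -0.0601  0.2059] f [-8.6  0. ] t 22.2583
t 26.4417 [0.66476124 0.7885915 ] [-0.03725199  0.22478704  0.20826412]
[-1.31356544 -0.1557579 ]
stopped after 13 cmd [-0.0375  0.0455  0.208 ] act [-0.0374  0.0473  0.208 ] f [-0.5 11.5] t 31.8417
```

Run:
```python
from m import *
robot.servo_line(W(-.0375,.09,.208),rate=.12)
robot.servo_line(W(-.0375,.09,.33),rate=.25)
robot.move_to(W(-.10,.40,.40),rot(X))
print(robot.read_state()["time_s"])
snap("top","pics/t3.png",(205,155,355,240),5.3); snap("side","pics/s3.png",(190,130,390,300),4)
```

```text
34.2417
```

View pics/t3.png

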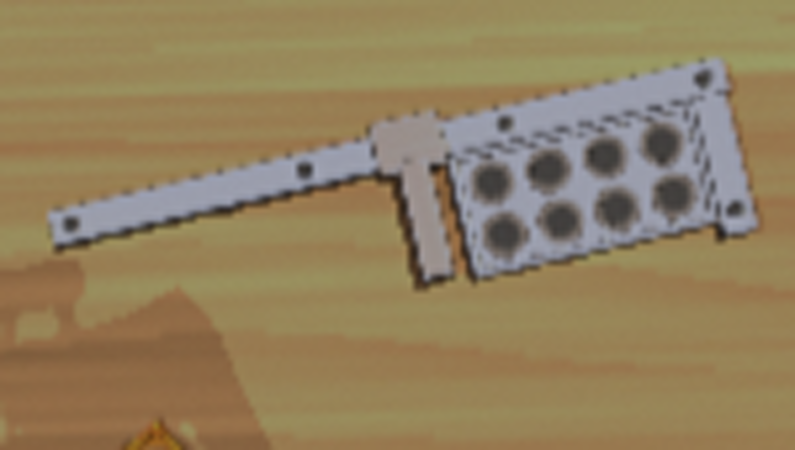

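View pics/s3.png

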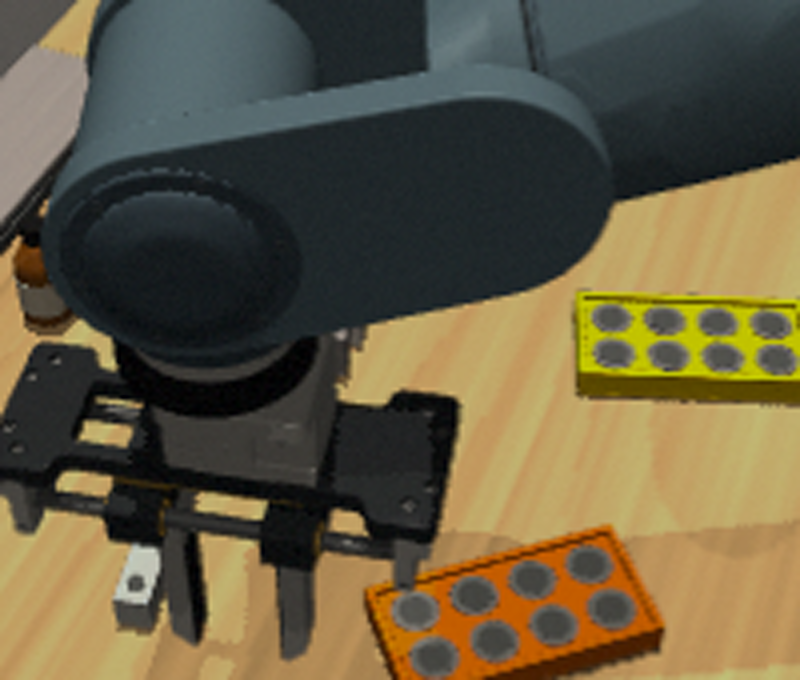

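Run:
```python
from m import *; import pickle
f=pickle.load(open("top.pkl","rb"))
J=lambda p:np.c_[(p-O)@X,(p-O)@U].round(4)
print("arm tip L,R; arm right at fence",J(P([(420,288),(455,276),(437,165)],.04,f)))
print("block",J(P([(372,126),(438,111),(447,160)],.04,f)))
print("mould",J(P([(449,160),(692,102),(719,224),(474,279)],.022,f)))
# expected drawings (crop px) if home / keeper joint .19
g=lambda L:((proj(f,[W(*p) for p in L])-[205,155]+.5)*5.3-.5).round(0).tolist()
print("home mould top",g([(0,.02,.022),(0,-.14,.022),(-.08,-.14,.022),(-.08,.02,.022)]))
print("arm top at .19",g([(-.075,.04,.04),(-.075,.02,.04),(0,.02,.04)]),"arm foot",g([(-.075,.02,.003)]))
```

```text
arm tip L,R; arm right at fence [[-0.08    0.0547]
 [-0.0776  0.0316]
 [-0.0069  0.0269]]
block [[ 0.0263  0.0611]
 [ 0.0262  0.0186]
 [-0.0053  0.02  ]]
mould [[-0.0035  0.0181]
 [-0.0019 -0.1411]
 [-0.0817 -0.1399]
 [-0.0809  0.0197]]
home mould top [[445.0, 155.0], [690.0, 99.0], [719.0, 221.0], [473.0, 278.0]]
arm top at .19 [[441.0, 275.0], [472.0, 268.0], [445.0, 152.0]] arm foot [[471.0, 272.0]]
```

The mould is home: its measured corners match the home projection. There is a gap of about 10 mm between the keeper arm (px 455,276) and the mould (px 474,279). The keeper was probably dragged back on retreat by the outer finger scraping the guide block. I'll push again with a narrower hand, clear of the block, and retreat slowly.

```bash
python3 - <<'E'
from m import *
t=lambda:robot.read_state()["time_s"]
robot.grip(0.15)
robot.move_to(W(-.043,.10,.25),rot(X)); robot.servo_line(W(-.043,.10,.208),rate=.15); print(t(),F())
robot.servo_line(W(-.043,.051,.208),rate=.06); print(t(),F())
p=press((-.043,.051,.208),(0,-1),6,.0015,8)
s=snap("side","pics/s4.png",(190,130,390,300),4)
robot.servo_line(W(-.043,.053,.208),rate=.03); print(t(),F())
robot.servo_line(W(-.043,.075,.208),rate=.1)
snap("top","pics/t4.png",(205,155,355,240),5.3)
robot.servo_line(W(-.043,.075,.26),rate=.2); print(t())
E
python3 - <<'E'
import cv2,numpy as np
a,b=cv2.imread("pics/s4.png"),cv2.imread("pics/t4.png")
b=cv2.resize(b,(400,226));a=cv2.resize(a[:, :],(800,680))[:580]
cv2.imwrite("pics/s4c.png",a)
E
```

```text
36.6333 [0.41060709 0.19851689]
37.6 [ 0.64781933 -0.21973962]
stopped after 4 cmd [-0.043  0.045  0.208] act [-0.043   0.0471  0.2079] f [ 0.4 12.7] t 38.6
39.0667 [-0.22247013  0.35921651]
39.8917
```

View pics/s4c.png

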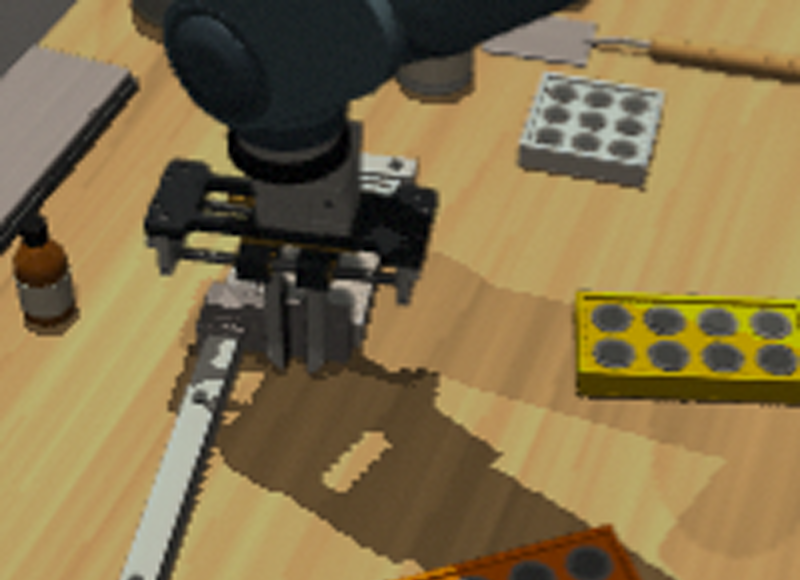

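Run:
```python
from m import *; import pickle
robot.servo_line(W(-.043,.16,.33),rate=.2)
f=snap("wrist","pics/w5.png",s=1.4); pickle.dump(f,open("w5.pkl","wb")); print(robot.read_state()["time_s"])
g=snap("top","pics/t5.png",(205,155,355,240),5.3)
print("wrist px*1.4 home mould",(proj(f,[W(*p) for p in [(0,.02,.022),(0,-.14,.022),(-.08,-.14,.022),(-.08,.02,.022)]])*1.4).round())
print("arm .19",(proj(f,[W(*p) for p in [(-.075,.04,.04),(-.075,.02,.04),(0,.02,.04),(0,.04,.04)]])*1.4).round())
```

```text
40.6417
wrist px*1.4 home mould [[452. 472.]
 [445. 647.]
 [343. 647.]
 [338. 472.]]
arm .19 [[342. 464.]
 [342. 490.]
 [455. 490.]
 [456. 464.]]
```

View pics/w5.png

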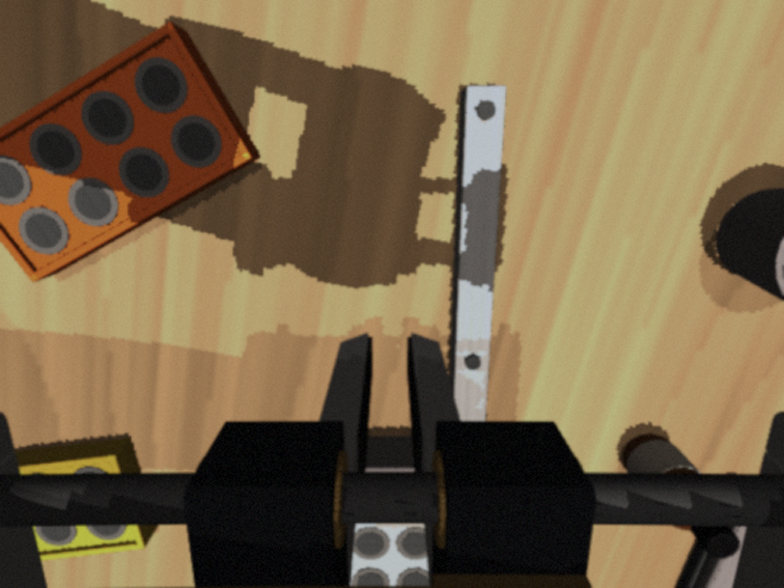

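View pics/t5.png

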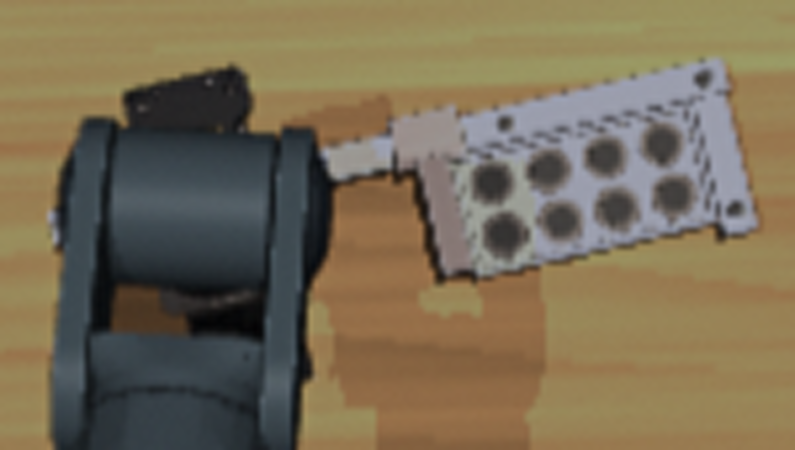

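The keeper arm now lies against the mould: its tip corner is at (473,270), where a keeper at 0.190 should appear (472,268). The mould matches its home outline and the hand is 13 cm clear above the bench.

```bash
python3 -c "
from workcell import robot
print(robot.job_done())"
```

```text
the job is handed in; nothing more can be done
None
```

Job handed in at about 41 s: the white mould is flat on the fence and against the end stop, the keeper bears on its other end (this took a second push, after my first retreat dragged it back about 10 mm), and the hand is clear.

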